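# Rack the last target plate, then unlatch the dry cabinet and hold its door wide

### The job

A colleague is about to carry the rack of steel target plates into the little dry cabinet and will have both hands full, so first take the plate out of the single stand, stand it upright and fully down in the empty end slot of the rack, and let go of it. Then squeeze the cabinet's locking catch fully back, squeeze its main catch so that the door springs ajar, swing the door by its grip post out past its check and hold it wide open, square to the cabinet front or a little further; the program finishes while still holding the door there, as it swings back if let go. Leave the racked plates, the timer, the beaker and the ferrule case undisturbed.

Things in the scene. Friction and masses are not known exactly. Their poses are not given: they have to be found in the camera images.
- plate_centre (a point): centre of the loose steel target plate: 123 long (x), 10 thick (y), 81 high (z, up), 0.18 to 0.33 kg. It starts on its long edge in the single stand, foot 8 mm and top edge 89 mm above the bench; wire hoops embrace its lower part up to 49 mm above the bench. Grasp it by the top edge, across the 10 mm. It may stand either way round.
- rack_slot (a point): where the plate's centre belongs in the rack's empty end slot, 48.5 mm above the bench; x along the slot, y across it, z up. The slot is a 12 mm gap between two round-topped wire hoops (84 mm long, tops 49 mm above the bench), floor 8 mm above the bench. The racked plates are 40 and 80 mm away towards +y of this frame.
- rack_foot (a point): centre of the underside of the rack: aluminium base 134 (x) x 118 mm (y), three slots along x, fixed. A lip, 14 mm above the bench, closes each end of the slots, 64 mm from the middle, so a plate has about 2.5 mm play lengthways. Rack and stand may change places; both stand within 0.15 rad of the world axes.
- stand: the single stand, like a one-slot rack (134 x 56 mm, fixed, same hoops and lips), origin at the centre of its underside, x along its slot, z up
- parked_a_centre (a point): centre of the equal plate in the rack's middle slot; leave it
- parked_b_centre (a point): centre of the equal plate in the rack's far end slot; leave it
- cabinet: dry cabinet, clear walls in an aluminium frame, fixed, 150 deep (x) x 200 wide (y); roof 135 mm above the bench. Origin at the centre of its underside; front with the door towards -x, turned at most 0.12 rad from the world axes. Both catches stand on the roof, up to 32 mm above it; the door's post ends 50 mm above roof level.
- lock_tab (a point): moving tab of the locking catch, left part of the roof; point at the middle of the tab's top, 167 mm above the bench (roof 135), axes as the cabinet's. 7 mm thick (x), 20 wide (y). Squeezed between the fingertips, it slides up to 14 mm towards +x, to its fixed lug behind it; takes about 5 N and stays put. While forward, its rod blocks the tail of the main catch.
- lock_lug (a point): middle of the top of the locking catch's fixed lug, 167 mm above the bench, same size as its tab, 33 mm behind the resting tab: 40 mm over their outer faces at rest, 26 mm when fully squeezed. The lug does not give, so centre the closing fingers 9.5 mm from this point towards -x of the cabinet, fingertips 10 to 25 mm below it.
- lock_catch (a joint): travel of the locking catch in m: 0 forward (locking; it may start up to 0.002), 0.014 fully back
- main_tab (a point): moving tab of the main catch, front of the roof; point at the middle of the tab's top, 167 mm above the bench (roof 135), axes as the cabinet's. 20 mm wide (x), 7 thick (y). Squeezed between the fingertips, it slides up to 14 mm towards +y, to its fixed lug; spring return, 3 to 6.5 N. Its bolt holds the door by an eye 40 mm to the right of the tab.
- main_lug (a point): middle of the top of the main catch's fixed lug, 167 mm above the bench, same size as its tab, 33 mm to the left (+y) of the resting tab: 40 mm over their outer faces at rest, 26 mm when squeezed. The lug does not give: centre the closing fingers 9.5 mm from this point towards -y of the cabinet, fingertips 10 to 25 mm below it.
- main_catch (a joint): travel of the main catch in m: 0 bolt out, 0.014 fully squeezed; until the locking catch is back it stops after 2 mm (springy, up to 6 mm if forced). Beyond 0.010 the door is free and springs ajar by itself within about a second; then the catch may be let go and springs back without catching the door.
- gate_post (a point): middle of the door's upright black grip post: round, 16 mm across, free for 50 mm above the level of roof and door top; this point is 161 mm above the bench, 26 mm above the roof. It stands 13 mm clear in front of the door's face near the free edge, 163 mm from the hinge axis. Being round it may turn between the fingers. Its axes are the door's; -x looks out.
- gate_hinge (a point): on the door's upright hinge axis at the left front edge of the cabinet, at the height of point gate_post
- gate (a joint): door angle in rad: 0 shut, grows as the door swings out to the robot (clockwise from above), stop at 1.75. Unlatched it rests ajar near 0.2, and a spring pulls it back there (1.5 N at the post half open, 4 N wide open). A sprung check adds about 3 to 4 N at the post from 0.72 to 0.95; let go beyond it, the door falls back and rests on the check near 1.1.
- lab_timer: white countdown timer, 62 x 68 x 19 mm, on the bench left of the cabinet; origin at the centre of its underside; leave it
- beaker: small clear beaker, 54 mm wide, 69 high, left of the cabinet; origin at the centre of its underside; leave it
- ferrule_case: small flat clear-lidded case, 46 x 72 x 19 mm, at the right end of the work; origin at the centre of its underside; leave it

How it is judged:
By the outcome, as a careful person would: the job done as asked, in the order asked, and still so for the second after the job is handed in, while the arm keeps its last pose, push and grip.
It also fails if it takes over 64 s, if anything falls off the work surface, if the arm or the gripper's body presses on something with over 40 N, if the wrist force passes 120 N, or if a joint passes its speed limit or range.

### The arm

A 7-joint arm with a two-finger parallel gripper is mounted at the origin on a cart in front of the work surface, level with it; the furniture and walls round the work are solid. World frame = base frame: x ahead of the robot, y to its left, z up, the work surface at z = 0. Lengths are in m, angles in rad, forces in N, time in s.
With the tool pointing down it reaches from about 0.4 to 0.85 m from the base axis. Payload 10.4 kg.
Tool frame: the origin (TCP) lies midway between the tips of the shut fingers; the grasp point (between the pads) lies 19 mm behind it; z points along the fingers, y is the line along which they close (so a half turn about z gives the same grasp; the last joint's range is limited). The gripper opens to 87 mm and grips with 3 to 60 N. Pads are 19 mm wide; open, the fingers measure 117 mm over their backs; the gripper's body (75 mm by 190 mm) begins 51 mm behind the grasp point.
Start: joints at [1.102, 0.332, -0.065, 1.46, 0.022, 1.35, -0.088], TCP at [0.27, -0.564, 0.223] pointing down, gripper open.
Joint ranges: [-2.6, 2.6], [-0.5, 2.12], [-1.47, 1.34], [0.16, 2.42], [-1.27, 4.41], [0.06, 2.06], [-2.6, 2.6]. Speed limits (rad/s): [2.22, 2.22, 2.79, 2.79, 3.14, 3.14, 3.14].

### API

Orientations are given as a unit quaternion [x, y, z, w].
In Python, from bench import r gives the robot as it stands.
- The arm moves only by the tool arm_command, never from a script. Its argument "moves" is one flat list of numbers, 4 for each row, row after row: the shift along the tool's x, y, z in cm, then the turn about the tool's z in degrees. A call has 1 to 12 rows; each row shifts and turns the commanded pose from where the row before left it, along the tool's axes as they then stand; what a row does not reach is not made up. A row lasts 1/12 s, in which the tool goes at most 41.7 mm and 7.16 degrees, less where a joint would pass 70% of its speed; a pose out of reach is approached as far as the arm can. A call with a gripper value outside its range is refused whole. "fingers" is the opening in per cent of the stroke, from 0 (shut) to 100 (fully open), set as the call begins (left out, the last holds). The fingers move at their own pace and stop on an object; "squeeze" is the grip in N (left out, the last holds). Time passes only in rows, so rows that do not move let the fingers close. It gives the time, the measured TCP pose, the force, the opening and the grip force at its end, in the units of the state.
- r.read_state(): the state, without advancing time (a new reading comes with each control period).
- r.camera(name): name is "side" or "top" or "wrist"; returns the picture (384x512x3 uint8, red, green, blue); there is no depth.
- r.camera_info(name): a dict with "fx", "fy", "cx", "cy" (pixels), "origin" and "attitude" of the camera in the world. Camera axes: x right, y up, looking along -z (the intrinsics and any distortion apply to the point x, -y, -z); pixel columns grow to the right and rows downward; lengths in m; the calibration is good to about 2 mm. A picture is of the moment at which its call begins: read the wrist's pose just before it. camera_info takes no time and is no camera call; for the wrist camera it gives the pose at the moment of the call.
- r.close_job(): hands the job in; it is judged then, once.
The state is a dict: "time": time; "joint_positions": joint angles; "joint_vel": joint speeds; "joint_torque": joint torques, N m; "ee_pos": TCP position; "eef_rot": TCP orientation; "ft_force": force on the tool from outside, world axes, zero at the start; "torque": the same for the moment, N m; "width": finger opening in m; "grip_force": force on a finger pad.
Only numpy, scipy, OpenCV 4.12 (cv2) and the standard library are available. Lean on these libraries where they do the work, as an engineer would, in place of code of your own. Each camera call takes 0.05 s, during which the arm holds its last target. There are 200 camera calls.

## Working session

There is one attempt and no reset: what is moved stays moved. The work goes in short steps, Python scripts to look and compute and a tool call to move; the robot and the scene stay as the last step left them, time stands still between calls to the robot, and variables do not carry over. Pictures are saved under pics/ and viewed, at most 10 in all, crops included, and the job is handed in when it is done.

Besides the shell and the picture viewer there is one more tool, called after "Emit:" as name(argument=value, ...) on one line, values as JSON. arm_command: Moves the arm, as the interface text tells. Its arguments: {"type":"object","properties":{"moves":{"type":"array"},"fingers":{"type":"number"},"squeeze":{"type":"number"}},"required":["moves"]}

```bash
mkdir -p pics; ls; python3 - <<'E'
from bench import r
import cv2,numpy as np
s=r.read_state();print({k:np.round(v,3).tolist() for k,v in s.items()})
for n in ("top","side","wrist"):
    i=r.camera_info(n);print(n,i)
    im=r.camera(n);cv2.imwrite(f"pics/{n}0.png",im[:,:,::-1])
E
```

```text
pics
{'time': 0.0, 'joint_positions': [1.102, 0.333, -0.065, 1.461, 0.022, 1.35, -0.089], 'joint_vel': [-0.0, -0.001, 0.0, 0.0, -0.001, -0.0, -0.001], 'joint_torque': [0.0, -62.326, 0.025, -38.99, -0.061, 0.04, 0.0], 'ee_pos': [0.269, -0.564, 0.222], 'eef_rot': [0.975, 0.221, -0.0, -0.001], 'ft_force': [-0.925, -1.107, -0.194], 'torque': [0.018, 0.006, -0.004], 'grip_force': 0.0, 'width': 0.087}
top {'fx': 378.79048323755103, 'fy': 378.79048323755103, 'cx': 261.4168357537271, 'cy': 194.29059635825945, 'origin': array([ 0.3896525 , -0.07025819,  1.52547028]), 'attitude': array([-0.03669857,  0.04638913,  0.70625009, -0.70548711])}
side {'fx': 404.15156016148694, 'fy': 404.15156016148694, 'cx': 254.66221924425176, 'cy': 188.32885368011068, 'origin': array([ 0.83668637, -0.67822824,  1.30982244]), 'attitude': array([0.24324761, 0.05892935, 0.209105  , 0.94532165])}
wrist {'fx': 283.16041914902354, 'fy': 283.16041914902354, 'cx': 254.39402918667918, 'cy': 192.07977455733385, 'origin': array([ 0.33129773, -0.53418237,  0.38324782]), 'attitude': array([-0.10707401,  0.06840587, -0.52876331,  0.83920508])}
```

```bash
python3 - <<'E'
import cv2
for n in("top","side"):
    im=cv2.imread(f"pics/{n}0.png"); cv2.imwrite(f"pics/{n}0b.png",cv2.resize(im,(768,576),interpolation=cv2.INTER_CUBIC))
E
```

```text
(no output)
```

View pics/top0b.png

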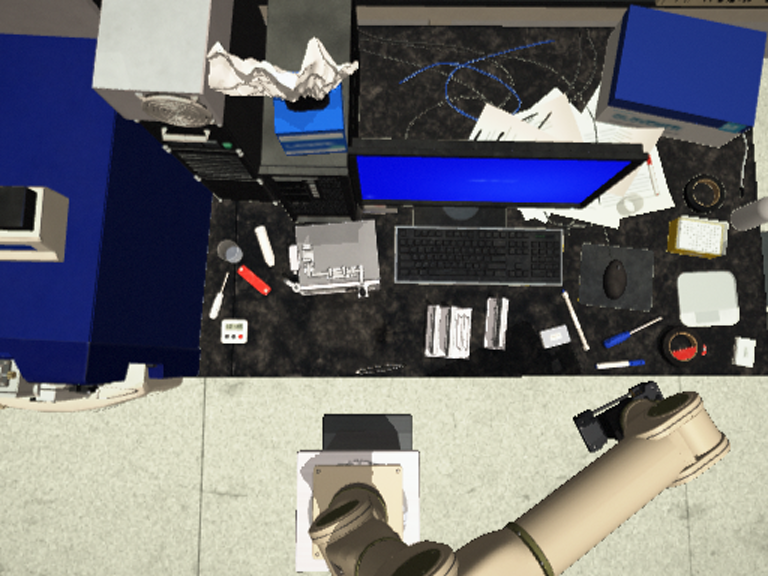

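View pics/side0b.png

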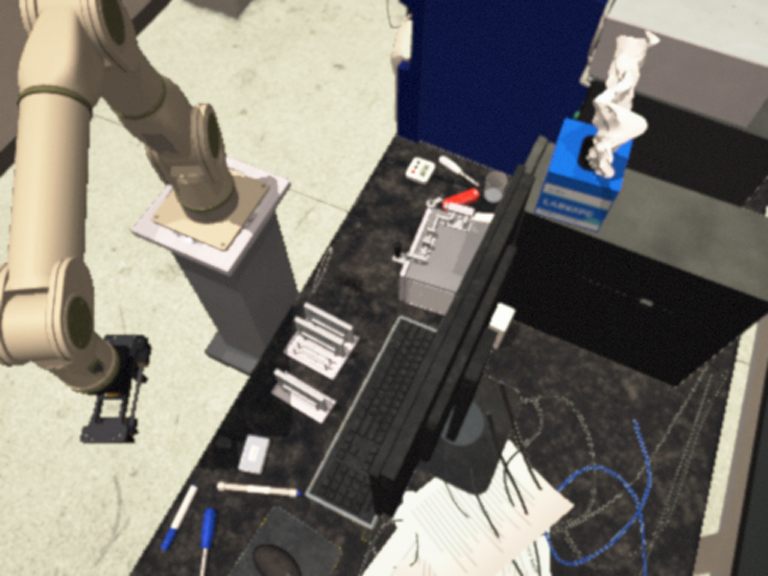

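```bash
cat > h.py <<'E'
from bench import r
import cv2,numpy as np
from scipy.spatial.transform import Rotation as R
def cast(i,px,z):
    d=R.from_quat(i["attitude"]).apply([(px[0]-i["cx"])/i["fx"],-(px[1]-i["cy"])/i["fy"],-1])
    o=np.array(i["origin"]); return o+d*(z-o[2])/d[2]
def proj(i,p):
    c=R.from_quat(i["attitude"]).inv().apply(np.array(p)-i["origin"]); 
    return np.array([i["cx"]+i["fx"]*c[0]/-c[2], i["cy"]+i["fy"]*-c[1]/-c[2]])
def snap(n,tag):
    i=r.camera_info(n); im=r.camera(n)[:,:,::-1].copy(); cv2.imwrite(f"pics/{tag}.png",im); np.save(f"pics/{tag}.npy",i,allow_pickle=True); return i,im
def info(tag): return np.load(f"pics/{tag}.npy",allow_pickle=True).item()
def goal(p,yaw=None):
    "shift in tool axes (cm) and turn (deg) to bring TCP to p with tool y along world angle yaw"
    s=r.read_state(); T=R.from_quat(s["eef_rot"]); d=T.inv().apply(np.array(p)-s["ee_pos"])*100
    y=T.as_matrix()[:,1]; a=0
    if yaw is not None:
        cur=np.arctan2(y[1],y[0]); a=-((np.degrees(yaw-cur)+90)%180-90)   # tool z down: + turn = clockwise
    print("t",round(s["time"],2),"TCP",np.round(s["ee_pos"],4),"y-ang",np.round(np.degrees(np.arctan2(y[1],y[0])),2),"tilt",np.round(T.as_matrix()[:,2],3),"q7",np.round(s["joint_positions"][6],2),"f",np.round(s["ft_force"],1),"w",round(s["width"],4),"shift cm",np.round(d,2),"turn",round(a,2))
E
python3 - <<'E'
from h import *
i=r.camera_info("top")
for n,p,z in [("rack bl",(426,356),0),("rack br",(470,358),0),("rack tl",(427,306),0.0),("rack tr",(471,308),0),("stand",(496,323),0.05),("cab tl",(300,225),.135),("cab tr",(375,220),.135),("cab bl",(300,292),.135),("cab br",(378,284),.135),("post?",(375,291),.16),("timer",(234,331),0.02),("beaker",(229,250),.0),("case",(555,336),.02)]:
    print(n,np.round(cast(i,np.array(p)/1.5,z),3))
goal([.5,-.18,.3],np.pi/2)
j=r.camera_info("wrist"); s=r.read_state(); T=R.from_quat(s["eef_rot"])
print(T.inv().apply(j["origin"]-s["ee_pos"]),(T.inv()*R.from_quat(j["attitude"])).as_matrix().round(3))
E
```

```text
rack bl [ 0.396 -0.182  0.   ]
rack br [ 0.391 -0.299  0.   ]
rack tl [ 0.53  -0.185  0.   ]
rack tr [ 0.525 -0.304  0.   ]
stand [ 0.481 -0.361  0.05 ]
cab tl [0.721 0.14  0.135]
cab tr [ 0.734 -0.047  0.135]
cab bl [0.553 0.137 0.135]
cab br [ 0.572 -0.055  0.135]
post? [ 0.552 -0.048  0.16 ]
timer [0.463 0.326 0.02 ]
beaker [0.683 0.352 0.   ]
case [ 0.448 -0.523  0.02 ]
t 0.15 TCP [ 0.2694 -0.5637  0.2219] y-ang -64.46 tilt [-0.     0.001 -1.   ] q7 -0.09 f [-0.5  0.8 -0.3] w 0.0871 shift cm [ 37.35 -24.68  -7.78] turn 25.54
[ 6.85967222e-02 -4.26341289e-05 -1.61426430e-01] [[ 0.     0.968  0.252]
 [ 1.    -0.     0.   ]
 [ 0.     0.252 -0.968]]
```

Emit:
arm_command(moves=[3.4,-1.75,-0.5,0,3.4,-1.75,-0.5,0,3.4,-1.75,-0.5,0,3.4,-1.75,-0.5,0,3.4,-1.75,-0.5,0,3.4,-1.75,-0.5,0,3.4,-1.75,-0.5,0,3.4,-1.75,-0.5,0,3.4,-1.75,-0.5,0,3.4,-1.75,-0.5,0,0,0,0,7,0,0,0,7])

```text
time: 1.15
ee_pos: [0.5024, -0.2565, 0.2726]
eef_rot: [0.995, 0.101, 0.0, -0.0]
ft_force: [-0.6, -1.3, -0.3]
width: 0.0867
grip_force: 0.0
```

Emit:
arm_command(moves=[0,0,0,5.8,0,0,0,5.8,0,0,0,0], fingers=60)

```text
time: 1.4
ee_pos: [0.5007, -0.2593, 0.2723]
eef_rot: [1.0, -0.003, -0.0, -0.0]
ft_force: [0.7, -0.0, 0.3]
width: 0.0743
grip_force: 0.0
```

```bash
python3 - <<'E'
from h import *
goal([.5,-.26,.27],np.pi/2)
i,im=snap("wrist","w1"); cv2.imwrite("pics/w1b.png",cv2.resize(im,(768,576),interpolation=cv2.INTER_CUBIC))
E
```

```text
t 1.4 TCP [ 0.5007 -0.2593  0.2723] y-ang -90.33 tilt [-0.  0. -1.] q7 -1.22 f [ 0.7 -0.   0.3] w 0.0743 shift cm [-0.07  0.07  0.23] turn -0.33
```

View pics/w1b.png

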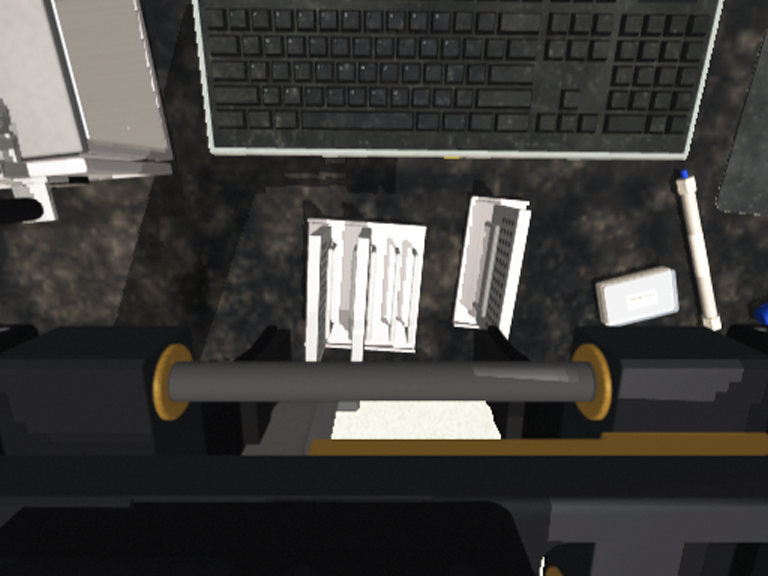

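Emit:
arm_command(moves=[-2.8,0.7,2.3,0,-2.8,0.7,2.3,0,-2.8,0.7,2.3,0,0,0,0,0,0,0,0,0])

```text
time: 1.87
ee_pos: [0.4148, -0.2807, 0.2024]
eef_rot: [1.0, -0.0, -0.001, -0.0]
ft_force: [0.6, -0.1, 0.6]
width: 0.0528
grip_force: 0.0
```

```bash
python3 - <<'E'
from h import *
goal([.416,-.28,.203],np.pi/2)
i,im=snap("wrist","w2")
c=im[60:310,100:480]; cv2.imwrite("pics/w2b.png",cv2.resize(c,(760,500),interpolation=cv2.INTER_CUBIC))
E
```

```text
t 1.87 TCP [ 0.4148 -0.2807  0.2024] y-ang -90.01 tilt [-0.002  0.001 -1.   ] q7 -1.09 f [ 0.6 -0.1  0.6] w 0.0528 shift cm [ 0.12 -0.07 -0.06] turn -0.01
```

View pics/w2b.png

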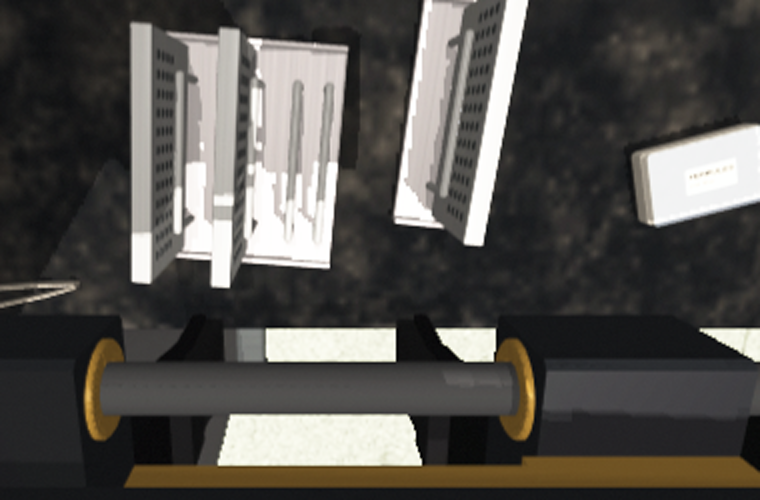

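```bash
python3 - <<'E'
from h import *
i=info("w2"); im=cv2.imread("pics/w2.png"); g=cv2.cvtColor(im,cv2.COLOR_BGR2GRAY)
for row in (30,45,60,80,100,120,140,160,170,178,182,184): print(row,g[row,295:375].tolist() if row in(60,140) else '', [int(c)+300 for c in np.where(g[row,300:375]>90)[0][[0,-1]]] if (g[row,300:375]>90).any() else None)
for row in (105,140,175): print(row,g[row,225:280].tolist())
E
```

```text
30  None
45  None
60 [44, 44, 43, 43, 44, 44, 46, 45, 44, 43, 44, 44, 40, 40, 28, 25, 66, 191, 232, 245, 241, 154, 147, 145, 135, 133, 133, 130, 125, 129, 130, 127, 135, 134, 138, 145, 147, 151, 160, 163, 165, 177, 224, 134, 86, 86, 84, 85, 87, 87, 86, 88, 86, 85, 79, 84, 87, 103, 213, 252, 252, 252, 252, 251, 250, 250, 251, 251, 247, 64, 38, 39, 39, 37, 37, 39, 38, 37, 38, 37] [312, 363]
80  [309, 360]
100  [306, 356]
120  [303, 352]
140 [58, 58, 54, 32, 36, 107, 241, 255, 254, 202, 201, 202, 202, 198, 198, 198, 195, 196, 197, 196, 197, 192, 155, 152, 132, 82, 88, 125, 158, 176, 162, 120, 73, 42, 74, 39, 65, 46, 54, 76, 46, 74, 81, 107, 230, 254, 253, 253, 253, 252, 253, 252, 251, 249, 81, 45, 47, 52, 57, 61, 54, 49, 43, 35, 35, 33, 34, 34, 33, 33, 32, 33, 35, 38, 39, 37, 33, 32, 31, 33] [300, 348]
160  [300, 345]
170  [300, 343]
178  [331, 341]
182  [332, 341]
184  None
105 [164, 242, 252, 239, 217, 241, 158, 175, 216, 213, 214, 219, 215, 213, 211, 213, 213, 218, 215, 210, 207, 160, 160, 178, 164, 146, 172, 212, 216, 218, 215, 215, 215, 212, 213, 217, 191, 114, 160, 179, 163, 154, 217, 215, 215, 211, 168, 53, 25, 27, 27, 26, 27, 28, 31]
140 [180, 159, 143, 178, 180, 183, 169, 208, 210, 211, 209, 207, 204, 207, 208, 212, 209, 203, 202, 155, 164, 180, 159, 134, 159, 166, 210, 208, 206, 210, 210, 211, 227, 224, 174, 154, 168, 166, 148, 151, 208, 206, 204, 166, 50, 30, 31, 32, 32, 34, 35, 34, 36, 53, 60]
175 [225, 132, 239, 251, 251, 254, 254, 254, 254, 254, 254, 254, 254, 254, 254, 254, 253, 216, 243, 253, 235, 193, 251, 254, 254, 254, 254, 254, 254, 255, 254, 212, 213, 242, 253, 238, 242, 254, 254, 254, 247, 66, 55, 58, 60, 64, 66, 66, 65, 61, 60, 57, 53, 50, 46]
```

```bash
python3 - <<'E'
import cv2
im=cv2.imread("pics/w2.png"); cv2.imwrite("pics/w2c.png",cv2.resize(im[10:200,160:380],(792,684)[:2] if 0 else (690,596),interpolation=cv2.INTER_CUBIC))
E
```

```text
(no output)
```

View pics/w2c.png

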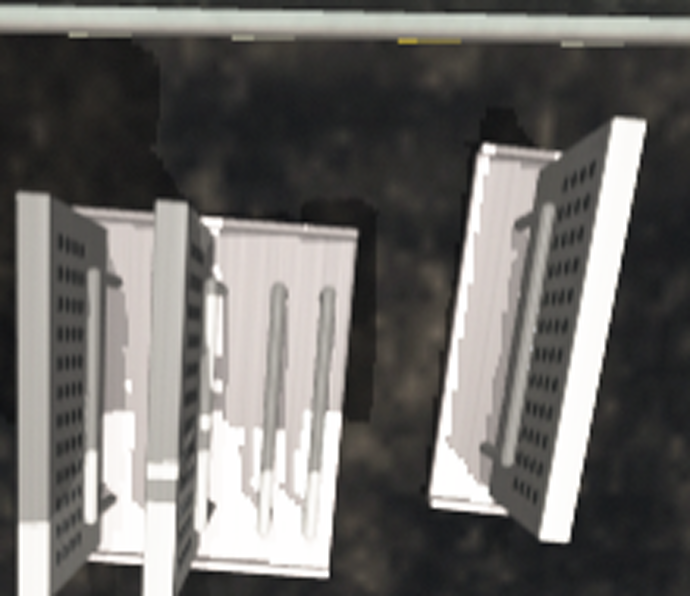

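```bash
cat > m1.py <<'E'
from h import *
i=info("w2")
P=[cast(i,p,.089) for p in [(355.1,47.6),(365.5,48.5),(332.4,182.3),(341.8,182.9)]]
far=(P[0]+P[1])/2; near=(P[2]+P[3])/2
print("plate",np.round([far,near],4).tolist(),"L",np.linalg.norm(far-near),"W",np.linalg.norm(P[0]-P[1]),np.linalg.norm(P[2]-P[3]),"c",((far+near)/2).round(4),"yaw",np.degrees(np.arctan2(*(far-near)[[1,0]])))
h1=[cast(i,(160+a/3.136,10+b/3.136),.048) for a,b in [(279,285),(264,535)]]
h2=[cast(i,(160+a/3.136,10+b/3.136),.048) for a,b in [(328,288),(311,537)]]
print(np.round(h1,4).tolist(),np.round(h2,4).tolist())
m=[(a+b)/2 for a,b in zip(h1,h2)]
print("slot c",((m[0]+m[1])/2).round(4),"yaw",[round(float(np.degrees(np.arctan2(*(d[0]-d[1])[[1,0]]))),2) for d in(h1,h2,m)],"L",np.linalg.norm(m[0]-m[1]))
# racked plates top edges, base corners
for n,a,z in [("A far",(172,201),.089),("B far",(33,193),.089),("base fr",(357,230),.014),("base nr",(328,577),.014)]:
    print(n,cast(i,(160+a[0]/3.136,10+a[1]/3.136),z).round(4))
E
python3 m1.py; python3 -c "
from h import *
goal([.4706,-.386,.13],np.radians(80))"
```

```text
plate [[0.5432, -0.3741, 0.089], [0.4212, -0.3627, 0.089]] L 0.12247349786142597 W 0.00928729459327954 0.009402092613235723 c [ 0.4822 -0.3684  0.089 ] yaw -5.354293183843495
[[0.5009, -0.2746, 0.048], [0.4142, -0.2688, 0.048]] [[0.4999, -0.2913, 0.048], [0.4134, -0.2859, 0.048]]
slot c [ 0.4571 -0.2801  0.048 ] yaw [-3.87, -3.56, -3.72] L 0.08674754476456918
A far [ 0.5217 -0.2447  0.089 ]
B far [ 0.5239 -0.2048  0.089 ]
base fr [ 0.5221 -0.3029  0.014 ]
base nr [ 0.3892 -0.2934  0.014 ]
t 1.92 TCP [ 0.4167 -0.2805  0.2038] y-ang -89.95 tilt [ 0. -0. -1.] q7 -1.09 f [1.  0.5 0.8] w 0.0527 shift cm [ 5.38 10.56  7.38] turn 10.05
```

Emit:
arm_command(moves=[1.64,2.2,2.1,0,1.64,2.2,2.1,0,1.64,2.2,2.1,0,1.64,2.2,2.1,0,0,0,0,5.4,0,0,0,0], fingers=40)

```text
time: 2.42
ee_pos: [0.4837, -0.3685, 0.118]
eef_rot: [0.999, -0.049, -0.001, -0.001]
ft_force: [-0.3, 1.2, -0.3]
width: 0.0352
grip_force: 0.0
```

```bash
python3 -c "
from h import *
goal([.4822,-.3684,.055],np.radians(90-5.35))"
```

```text
t 2.42 TCP [ 0.4837 -0.3685  0.118 ] y-ang -95.58 tilt [-0.001  0.002 -1.   ] q7 -1.15 f [-0.3  1.2 -0.3] w 0.0352 shift cm [-0.14  0.02  6.3 ] turn -0.23
```

Emit:
arm_command(moves=[0,0,2.1,0,0,0,2.1,0,0,0,2.0,0,0,0,0,0])

```text
time: 2.75
ee_pos: [0.482, -0.3666, 0.0555]
eef_rot: [0.999, -0.045, -0.001, -0.001]
ft_force: [-0.7, 0.9, -1.0]
width: 0.0346
grip_force: 0.0
```

Emit:
arm_command(moves=[0,0,0,0,0,0,0,0,0,0,0,0,0,0,0,0,0,0,0,0,0,0,0,0], fingers=0, squeeze=8)

```text
time: 3.25
ee_pos: [0.4829, -0.3686, 0.0588]
eef_rot: [0.999, -0.048, 0.001, 0.0]
ft_force: [-0.9, 0.8, 6.8]
width: 0.0099
grip_force: 8.0
```

```bash
python3 -c "
from h import *
goal([.4822,-.3684,.055],np.radians(90-5.35));print(r.read_state()['torque'])"
```

```text
t 3.25 TCP [ 0.4829 -0.3686  0.0588] y-ang -95.45 tilt [ 0.001 -0.001 -1.   ] q7 -1.15 f [-0.9  0.8  6.8] w 0.0099 shift cm [-0.08 -0.02  0.38] turn -0.1
[ 0.36126917  0.27714757 -0.12451047]
```

Emit:
arm_command(moves=[0,0,-0.4,0,0,0,0,0,0,0,0,0], squeeze=30)

```text
time: 3.5
ee_pos: [0.4822, -0.3684, 0.0615]
eef_rot: [0.999, -0.048, -0.0, 0.0]
ft_force: [-0.0, -0.1, -2.5]
width: 0.0095
grip_force: 30.0
```

```bash
python3 -c "
from h import *
goal([.4822,-.3684,.055],np.radians(90-5.35));print(r.read_state()['torque'],r.read_state()['grip_force'])"
```

```text
t 3.5 TCP [ 0.4822 -0.3684  0.0615] y-ang -95.46 tilt [-0. -0. -1.] q7 -1.15 f [-0.  -0.1 -2.5] w 0.0095 shift cm [ 0.   -0.01  0.65] turn -0.11
[0.01985353 0.03765194 0.02798263] 29.98428851366043
```

Emit:
arm_command(moves=[0,0,-1,0,0,0,-1.5,0,0,0,-2,0,0,0,-2,0,0,0,-1,0,0,0,0,-1.6,0,0,0,0,0,0,0,0])

```text
time: 4.17
ee_pos: [0.482, -0.3683, 0.1362]
eef_rot: [0.999, -0.034, -0.0, -0.0]
ft_force: [-0.5, 0.8, -2.8]
width: 0.0099
grip_force: 30.0
```

```bash
python3 - <<'E'
from h import *
goal([.4571,-.2801,.13],np.radians(90-3.8));print(r.read_state()['torque'],r.read_state()['grip_force'])
snap("wrist","w3");snap("side","s3")
c=cv2.imread("pics/w3.png")[100:360,130:400];cv2.imwrite("pics/w3b.png",cv2.resize(c,None,fx=1.5,fy=1.5)) 
E
```

```text
t 4.17 TCP [ 0.482  -0.3683  0.1362] y-ang -93.9 tilt [-0.001  0.    -1.   ] q7 -1.11 f [-0.5  0.8 -2.8] w 0.0099 shift cm [-3.08 -8.63  0.63] turn -0.1
[0.01665722 0.02653211 0.00951942] 29.983974709175527
```

Emit:
arm_command(moves=[-0.78,-2.15,0,0,-0.78,-2.15,0,0,-0.78,-2.15,0,0,-0.76,-2.15,0,0,0,0,0,0,0,0,0,0])

```text
time: 4.77
ee_pos: [0.4571, -0.2795, 0.1364]
eef_rot: [0.999, -0.033, -0.0, -0.0]
ft_force: [-0.0, -1.0, -3.0]
width: 0.0095
grip_force: 30.0
```

```bash
python3 - <<'E'
from h import *
goal([.4571,-.2801,.13],np.radians(90-3.8))
i,a=snap("wrist","w4");j,b=snap("side","s4")
p=proj(j,[.457,-.28,.08]).astype(int);print(p, proj(i,[.457,-.28,.13]))
b=cv2.resize(b[p[1]-50:p[1]+50,p[0]-60:p[0]+60],(480,400),interpolation=cv2.INTER_CUBIC)
cv2.imwrite("pics/w4b.png",np.hstack([cv2.resize(a[50:310,150:350],(307,400)),b]))
E
```

```text
t 4.77 TCP [ 0.4571 -0.2795  0.1364] y-ang -93.78 tilt [-0.  0. -1.] q7 -1.22 f [-0. -1. -3.] w 0.0095 shift cm [0.01 0.06 0.64] turn 0.02
[205 230] [255.19606657 230.02435646]
```

View pics/w4b.png

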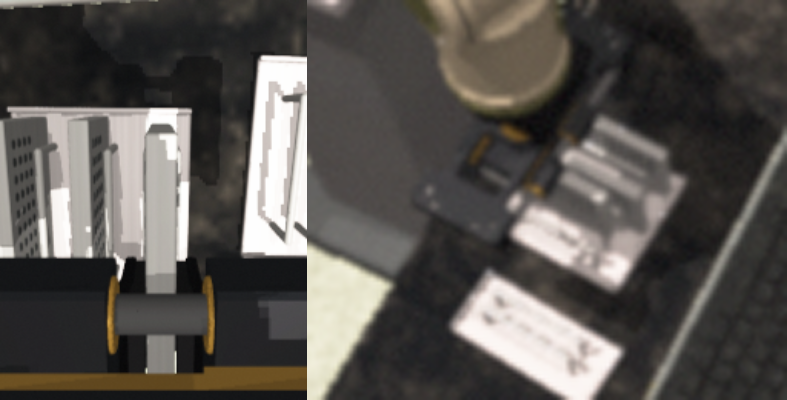

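Emit:
arm_command(moves=[0,0.05,1.5,0,0,0,1.5,0,0,0,0.7,0,0,0,0.5,0,0,0,0.5,0,0,0,0.3,0,0,0,0,0])

```text
time: 5.45
ee_pos: [0.457, -0.2807, 0.0859]
eef_rot: [0.999, -0.034, -0.0, -0.0]
ft_force: [1.7, 3.9, -5.1]
width: 0.0099
grip_force: 30.0
```

```bash
python3 -c "
from h import *
goal([.4571,-.2801,.055],np.radians(90-3.8));print(r.read_state()['torque'])"
```

```text
t 5.45 TCP [ 0.457  -0.2807  0.0859] y-ang -93.86 tilt [-0.001  0.001 -1.   ] q7 -1.23 f [ 1.7  3.9 -5.1] w 0.0099 shift cm [ 0.01 -0.06  3.09] turn -0.06
[ 1.00208703 -0.25177231 -0.09434893]
```

Emit:
arm_command(moves=[0,-0.07,0.3,0,0,0,0.5,0,0,0,0.5,0,0,0,0.3,0,0,0,0,0])

```text
time: 5.87
ee_pos: [0.4567, -0.2804, 0.0697]
eef_rot: [0.999, -0.034, -0.0, -0.0]
ft_force: [0.2, 1.3, -4.0]
width: 0.0095
grip_force: 30.0
```

```bash
python3 -c "
from h import *
goal([.4571,-.2801,.055],np.radians(90-3.8));print(r.read_state()['torque'])"
```

```text
t 5.87 TCP [ 0.4567 -0.2804  0.0697] y-ang -93.86 tilt [-0.001  0.    -1.   ] q7 -1.24 f [ 0.2  1.3 -4. ] w 0.0095 shift cm [ 0.04 -0.03  1.47] turn -0.06
[ 0.4205477  -0.0155274  -0.07097505]
```

Emit:
arm_command(moves=[0,0,0.3,0,0,0,0.3,0,0,0,0.1,0,0,0,0,0])

```text
time: 6.2
ee_pos: [0.457, -0.2804, 0.0632]
eef_rot: [0.999, -0.034, -0.0, 0.0]
ft_force: [0.1, 0.6, -4.4]
width: 0.01
grip_force: 30.0
```

Emit:
arm_command(moves=[0,0,0.2,0,0,0,0.2,0,0,0,0,0])

```text
time: 6.45
ee_pos: [0.4571, -0.2804, 0.0592]
eef_rot: [0.999, -0.034, -0.0, 0.0]
ft_force: [0.8, 1.8, -3.8]
width: 0.0098
grip_force: 30.0
```

Emit:
arm_command(moves=[0,0,0.2,0,0,0,0.1,0,0,0,0,0])

```text
time: 6.7
ee_pos: [0.4572, -0.2806, 0.0586]
eef_rot: [0.999, -0.034, 0.0, 0.0]
ft_force: [-9.8, 6.0, 22.2]
width: 0.0097
grip_force: 30.0
```

Emit:
arm_command(moves=[0,0,0.1,0,0,0,0.1,0,0,0,0,0])

```text
time: 6.95
ee_pos: [0.4577, -0.2807, 0.0581]
eef_rot: [0.999, -0.034, 0.001, 0.001]
ft_force: [-14.4, 9.3, 36.3]
width: 0.0095
grip_force: 30.0
```

Emit:
arm_command(moves=[0,0,-0.3,0,0,0,0,0])

```text
time: 7.12
ee_pos: [0.4576, -0.2805, 0.0584]
eef_rot: [0.999, -0.034, 0.001, 0.0]
ft_force: [-0.2, 2.0, -0.9]
width: 0.0098
grip_force: 30.0
```

Emit:
arm_command(moves=[0,0,0,0,0,0,0,0,0,0,0,0,0,0,0,0], fingers=23)

```text
time: 7.45
ee_pos: [0.4571, -0.2807, 0.0574]
eef_rot: [0.999, -0.034, -0.0, 0.0]
ft_force: [-0.5, 0.4, -0.2]
width: 0.0194
grip_force: 0.0
```

Emit:
arm_command(moves=[0,0,-1.5,0,0,0,-3,0,0,0,-4,0,0,0,-4,0,-2,0,-2,0,-2,0,0,0,0,0,0,-3.9,0,0,0,0])

```text
time: 8.12
ee_pos: [0.4167, -0.2782, 0.2032]
eef_rot: [1.0, 0.001, 0.0, 0.001]
ft_force: [0.6, 0.6, -0.1]
width: 0.0197
grip_force: 0.0
```

```bash
python3 - <<'E'
from h import *
goal([.42,0.04,.26],np.pi/2)
i,a=snap("wrist","w5")
p=proj(i,[.457,-.28,.08]).astype(int);print(p)
cv2.imwrite("pics/w5b.png",cv2.resize(a[20:290,150:420],(540,540),interpolation=cv2.INTER_CUBIC))
E
```

```text
t 8.12 TCP [ 0.4167 -0.2782  0.2032] y-ang -89.85 tilt [ 0.001 -0.001 -1.   ] q7 -1.09 f [ 0.6  0.6 -0.1] w 0.0197 shift cm [  0.42 -31.81  -5.72] turn 0.15
[256 147]
```

View pics/w5b.png

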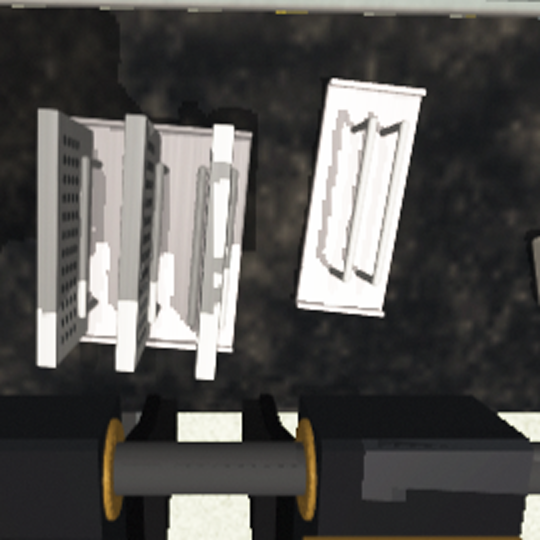

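Emit:
arm_command(moves=[0,-3.2,-2.6,0,0,-3.2,-2.6,0,0,-3.2,-2.6,0,1.72,-3.7,0,0,1.72,-3.7,0,0,1.72,-3.7,0,0,1.72,-3.7,0,0,1.72,-3.7,0,0,1.72,-3.7,0,0,0,0,0,0,0,0,0,0], fingers=72)

```text
time: 9.08
ee_pos: [0.5207, 0.0434, 0.2798]
eef_rot: [1.0, 0.002, -0.001, -0.001]
ft_force: [-0.2, -1.6, 0.4]
width: 0.0623
grip_force: 0.0
```

```bash
python3 - <<'E'
from h import *
goal([.52,0.04,.28],np.pi/2)
i,a=snap("wrist","w6")
cv2.imwrite("pics/w6b.png",cv2.resize(a[0:260,90:430],(785,600),interpolation=cv2.INTER_CUBIC))
E
```

```text
t 9.08 TCP [0.5207 0.0434 0.2798] y-ang -89.76 tilt [-0.001  0.002 -1.   ] q7 -1.79 f [-0.2 -1.6  0.4] w 0.0623 shift cm [-0.07  0.34 -0.02] turn 0.24
```

View pics/w6b.png

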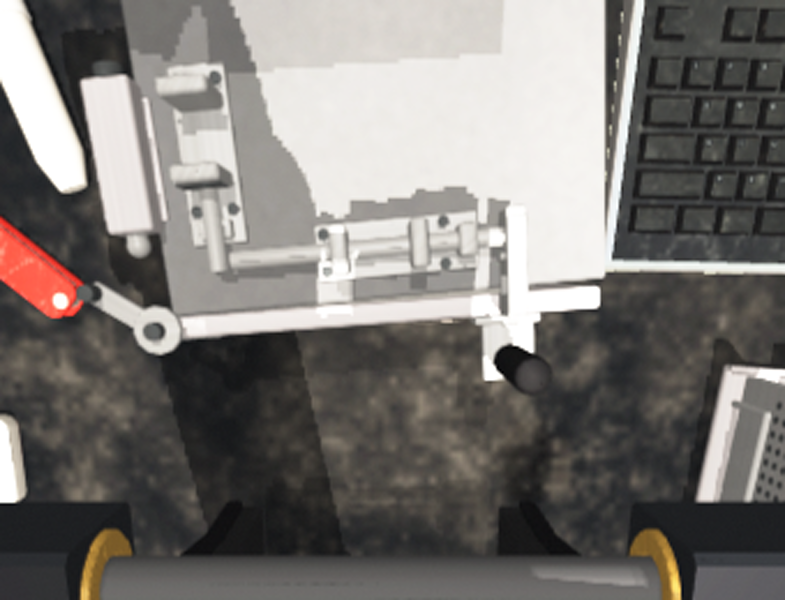

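Emit:
arm_command(moves=[0.7,-0.7,2,0,0.7,-0.7,2,0,0.6,-0.6,2,0,0,0,0,-5,0,0,0,0])

```text
time: 9.55
ee_pos: [0.5397, 0.0591, 0.2191]
eef_rot: [0.999, 0.045, -0.001, 0.0]
ft_force: [-0.8, 0.1, 0.7]
width: 0.0627
grip_force: 0.0
```

```bash
python3 - <<'E'
from h import *
goal([.54,0.06,.22],np.radians(95))
i,a=snap("wrist","w7"); print(i["origin"])
cv2.imwrite("pics/w7b.png",cv2.resize(a[50:230,110:350],(800,600),interpolation=cv2.INTER_CUBIC))
E
```

```text
t 9.55 TCP [0.5397 0.0591 0.2191] y-ang -84.88 tilt [-0.003 -0.    -1.   ] q7 -1.76 f [-0.8  0.1  0.7] w 0.0627 shift cm [ 0.04 -0.09 -0.09] turn 0.12
[0.60843644 0.06520827 0.38031869]
```

View pics/w7b.png

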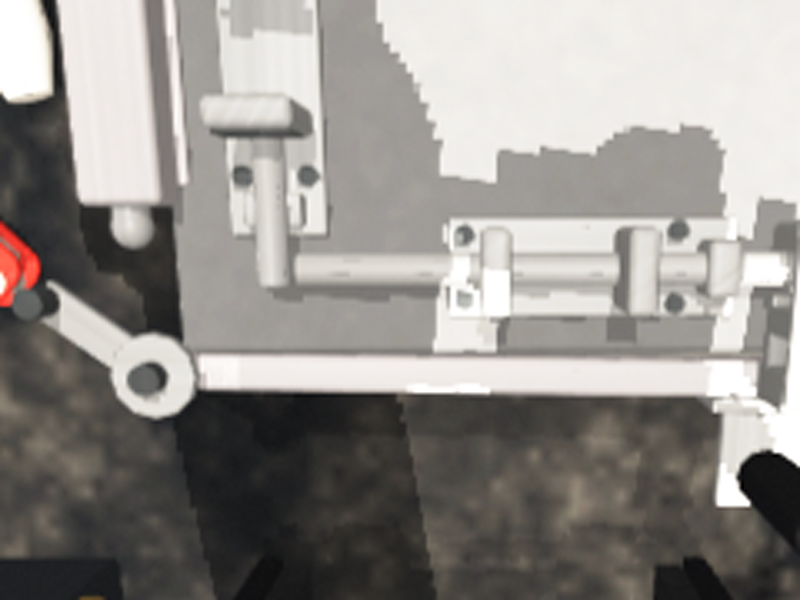

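```bash
cat > m2.py <<'E'
from h import *
i=info("w7"); f=lambda p,z:cast(i,(110+p[0]/3.333,50+p[1]/3.333),z)
lt=f((247,110),.167); ml=f((497,272),.167); mt=f((644,271),.167)
e=f((200,352),.135)-f((760,358),.135); yaw=np.arctan2(-e[0],e[1])
print("lt",lt.round(4),"ml",ml.round(4),"mt",mt.round(4),np.linalg.norm(ml-mt),"yaw main",np.degrees(np.arctan2(-(ml-mt)[0],(ml-mt)[1])),"edge",np.degrees(yaw))
x=np.array([np.cos(yaw),np.sin(yaw),0]); 
print("lock finger centre (lug-9.5)", (lt+x*.0235).round(4),"main",(ml+.0095*np.array([np.sin(yaw),-np.cos(yaw),0])).round(4))
j=info("w6"); print("lug from w6",cast(j,(90+190/2.309,82/2.308),.167).round(4), "lt w6",cast(j,(90+201/2.309,170/2.308),.167).round(4))
po=cast(j,(90+532/2.309,372/2.308),.185);h=f((148,378),.14);print("post",po.round(4),"hinge",h.round(4),np.linalg.norm((po-h)[:2]))
goal((lt+x*.0235)[:2].tolist()+[.155],yaw)
E
python3 m2.py
```

```text
lt [0.6275 0.1169 0.167 ] ml [0.5987 0.0609 0.167 ] mt [0.6018 0.0286 0.167 ] 0.03251762486490327 yaw main 5.523195726244283 edge 4.529656248903661
lock finger centre (lug-9.5) [0.6509 0.1188 0.167 ] main [0.5995 0.0515 0.167 ]
lug from w6 [0.6589 0.1161 0.167 ] lt w6 [0.6278 0.114  0.167 ]
post [ 0.5517 -0.0162  0.185 ] hinge [0.563  0.1471 0.14  ] 0.1636199062067433
t 9.6 TCP [0.5401 0.0591 0.2202] y-ang -85.15 tilt [-0.001 -0.    -1.   ] q7 -1.77 f [ 0.7 -0.7  0.1] w 0.0627 shift cm [11.55 -5.02  6.5 ] turn -89.68
```

Emit:
arm_command(moves=[0,0,0,-7,0,0,0,-7,0,0,0,-7,0,0,0,-7,0,0,0,-7,0,0,0,-7,0,0,0,-7,0,0,0,-7,0,0,0,-7,0,0,0,-7,0,0,0,-7,0,0,0,-7])

```text
time: 10.6
ee_pos: [0.5406, 0.0592, 0.2214]
eef_rot: [0.713, 0.701, 0.0, 0.001]
ft_force: [-0.1, -0.2, -1.1]
width: 0.0626
grip_force: 0.0
```

Emit:
arm_command(moves=[0,0,0,-6,0,0,0,0])

```text
time: 10.77
ee_pos: [0.5406, 0.0593, 0.2213]
eef_rot: [0.675, 0.738, 0.0, 0.001]
ft_force: [-0.1, 0.2, -0.6]
width: 0.0624
grip_force: 0.0
```

```bash
python3 m2.py | tail -1
```

```text
t 10.77 TCP [0.5406 0.0593 0.2213] y-ang 5.05 tilt [ 0.001 -0.001 -1.   ] q7 -0.23 f [-0.1  0.2 -0.6] w 0.0624 shift cm [ 4.97 11.5   6.65] turn 0.52
```

Emit:
arm_command(moves=[1.22,2.88,0,0,1.22,2.88,0,0,1.22,2.88,0,0,1.24,2.86,0,0,0,0,0,0.3,0,0,0,0])

```text
time: 11.27
ee_pos: [0.6511, 0.1198, 0.2198]
eef_rot: [0.679, 0.734, -0.0, -0.001]
ft_force: [0.5, 0.0, 0.0]
width: 0.0624
grip_force: 0.0
```

```bash
python3 m2.py | tail -1; python3 -c "
from h import *
i,a=snap('wrist','w8');print(proj(i,[.6275,.1155,.167]),proj(i,[.66,.1185,.167]))"
```

```text
t 11.27 TCP [0.6511 0.1198 0.2198] y-ang 4.44 tilt [-0.001  0.001 -1.   ] q7 -0.38 f [0.5 0.  0. ] w 0.0624 shift cm [-0.1  -0.02  6.48] turn -0.08
[224.64669422 210.90640047] [265.67323312 210.35650836]
```

Emit:
arm_command(moves=[-0.1,0,2,0,0,0,2,0,0,0,1,0,0,0,1,0,0,0,0.7,0,0,0,0,0])

```text
time: 11.82
ee_pos: [0.65, 0.1177, 0.1527]
eef_rot: [0.678, 0.735, -0.001, -0.0]
ft_force: [-0.0, -0.9, 0.1]
width: 0.0625
grip_force: 0.0
```

Emit:
arm_command(moves=[0,0,0,0,0,0,0,0,0,0,0,0,0,0,0,0,0,0,0,0,0,0,0,0], fingers=0, squeeze=12)

```text
time: 12.32
ee_pos: [0.6504, 0.1186, 0.1539]
eef_rot: [0.677, 0.736, -0.0, -0.0]
ft_force: [-3.8, -0.6, 2.7]
width: 0.0305
grip_force: 2.1
```

```bash
python3 m2.py | tail -1
```

```text
t 12.32 TCP [0.6504 0.1186 0.1539] y-ang 4.75 tilt [-0. -0. -1.] q7 -0.4 f [-3.8 -0.6  2.7] w 0.0305 shift cm [ 0.02  0.06 -0.11] turn 0.22
```

Still closing (30.5 mm); wait on.

Emit:
arm_command(moves=[0,0,0,0,0,0,0,0,0,0,0,0,0,0,0,0,0,0,0,0,0,0,0,0])

```text
time: 12.82
ee_pos: [0.6499, 0.1186, 0.1538]
eef_rot: [0.677, 0.736, -0.001, -0.0]
ft_force: [-7.1, -0.9, 5.3]
width: 0.0256
grip_force: 12.0
```

Emit:
arm_command(moves=[0,0,0,0,0,0,0,0,0,0,0,0,0,0,0,0], squeeze=18)

```text
time: 13.15
ee_pos: [0.6499, 0.1186, 0.1538]
eef_rot: [0.677, 0.736, -0.001, -0.0]
ft_force: [-6.9, -0.3, 5.7]
width: 0.0257
grip_force: 18.0
```

Emit:
arm_command(moves=[0,0,0,0,0,0,0,0,0,0,0,0,0,0,0,0,0,0,0,0,0,0,-1.5,0,0,0,-3,0,0,0,-3,0,0,0,0,7,0,0,0,7,0,0,0,7,0,0,0,7], fingers=72)

```text
time: 14.15
ee_pos: [0.6507, 0.1183, 0.2287]
eef_rot: [0.837, 0.547, 0.0, 0.0]
ft_force: [-0.5, -0.3, -0.3]
width: 0.0629
grip_force: 0.0
```

Emit:
arm_command(moves=[0,0,0,7,0,0,0,7,0,0,0,7,0,0,0,7,0,0,0,7,0,0,0,7,0,0,0,7,0,0,0,7,0,0,0,6,0,0,0,0])

```text
time: 14.98
ee_pos: [0.6506, 0.1184, 0.2286]
eef_rot: [0.999, 0.039, 0.0, 0.0]
ft_force: [-0.5, -0.6, 0.2]
width: 0.0621
grip_force: 0.0
```

```bash
python3 - <<'E'
from h import *
goal([.5995,.0515,.153],np.radians(94.9))
i,a=snap('wrist','w9')
E
```

```text
t 14.98 TCP [0.6506 0.1184 0.2286] y-ang -85.54 tilt [ 0. -0. -1.] q7 -1.87 f [-0.5 -0.6  0.2] w 0.0621 shift cm [-5.62  6.27  7.56] turn -0.44
```

Emit:
arm_command(moves=[-1.87,2.09,0,0,-1.87,2.09,0,0,-1.88,2.09,0,-0.4,0,0,2,0,0,0,2,0,0,0,1,0,0,0,1,0,0,0,0,0])

```text
time: 15.7
ee_pos: [0.5989, 0.0514, 0.1666]
eef_rot: [0.999, 0.046, -0.001, -0.0]
ft_force: [-0.0, -0.3, -0.6]
width: 0.0626
grip_force: 0.0
```

```bash
python3 - <<'E'
from h import *
goal([.5995,.0515,.155],np.radians(94.9))
E
```

```text
t 15.7 TCP [0.5989 0.0514 0.1666] y-ang -84.73 tilt [-0.003 -0.    -1.   ] q7 -1.76 f [-0.  -0.3 -0.6] w 0.0626 shift cm [ 0.06 -0.    1.16] turn 0.37
```

Emit:
arm_command(moves=[0,0,0.6,0,0,0,0.6,0,0,0,0,0])

```text
time: 15.95
ee_pos: [0.5996, 0.0514, 0.1558]
eef_rot: [0.999, 0.045, -0.0, 0.0]
ft_force: [-0.6, -0.9, 0.1]
width: 0.0623
grip_force: 0.0
```

Emit:
arm_command(moves=[0,0,0,0,0,0,0,0,0,0,0,0,0,0,0,0,0,0,0,0,0,0,0,0,0,0,0,0,0,0,0,0,0,0,0,0], fingers=0, squeeze=16)

```text
time: 16.7
ee_pos: [0.5999, 0.0522, 0.157]
eef_rot: [0.999, 0.045, 0.0, -0.0]
ft_force: [0.2, 2.6, 3.5]
width: 0.026
grip_force: 16.0
```

Emit:
arm_command(moves=[0,0,0,0,0,0,0,0,0,0,0,0,0,0,0,0,0,0,0,0,0,0,0,0,0,0,0,0,0,0,0,0,0,0,0,0,0,0,0,0,0,0,0,0])

```text
time: 17.62
ee_pos: [0.5999, 0.0522, 0.1569]
eef_rot: [0.999, 0.045, 0.0, -0.0]
ft_force: [-0.1, 5.0, 5.0]
width: 0.0254
grip_force: 16.0
```

Emit:
arm_command(moves=[0,0,0,0,0,0,0,0,0,0,0,0,0,0,0,0,0,0,0,0,0,0,-1.5,0,0,0,-3,0,0,0,-3,0,-2.5,0,0,0,-2.5,0,0,0,-2.5,0,0,0], fingers=72)

```text
time: 18.53
ee_pos: [0.5237, 0.0454, 0.2311]
eef_rot: [0.999, 0.045, -0.001, -0.001]
ft_force: [-0.5, 1.1, 0.1]
width: 0.0623
grip_force: 0.0
```

```bash
python3 - <<'E'
from h import *
goal([.52,.0,.23],np.radians(94.9))
i,a=snap('wrist','w10')
H=np.array([.563,.1471]); z0=np.arctan2(*(np.array([.5517,-.0162])-H)[::-1])
for th in(0,.2):
    p=H+.1636*np.array([np.cos(z0-th),np.sin(z0-th)]); print(th,p.round(4),proj(i,[*p,.185]),proj(i,[*p,.135]))
g=cv2.cvtColor(a,cv2.COLOR_BGR2GRAY); 
hsv=cv2.cvtColor(a,cv2.COLOR_BGR2HSV)
cv2.imwrite("pics/w10b.png",cv2.resize(a[40:250,180:460],(800,600),interpolation=cv2.INTER_CUBIC))
E
```

```text
t 18.53 TCP [0.5237 0.0454 0.2311] y-ang -84.8 tilt [-0.001  0.001 -1.   ] q7 -1.7 f [-0.5  1.1  0.1] w 0.0623 shift cm [-0.78  4.49  0.1 ] turn 0.3
0 [ 0.5517 -0.0161] [339.65665589 181.98532748] [323.93396617 170.11013236]
0.2 [ 0.5195 -0.0106] [325.76240357 221.59844222] [313.00960488 202.94539451]
```

View pics/w10b.png

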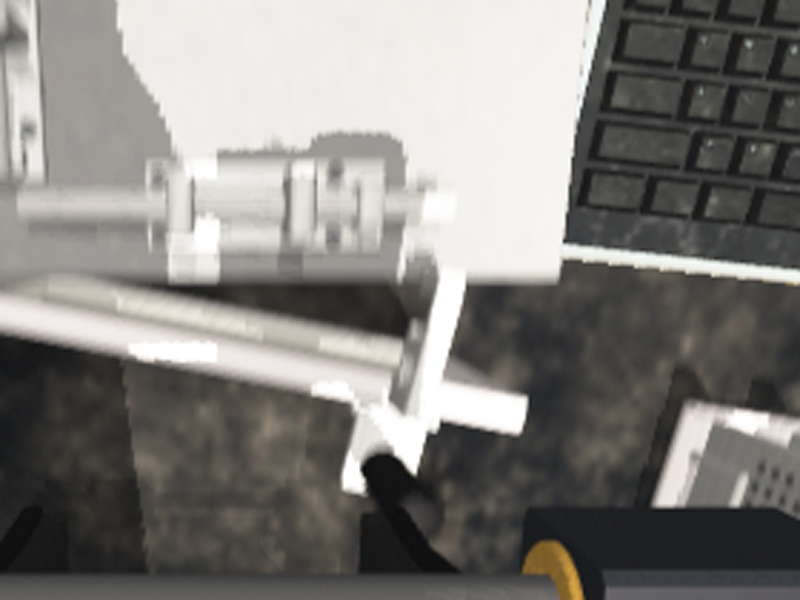

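Emit:
arm_command(moves=[0,0,0,-7,0,0,0,-7,0,0,0,-7,0,0,0,-7,0,0,0,-7,0,0,0,-7,0,0,0,-7,0,0,0,-7,0,0,0,-7,0,0,0,-7,0,0,0,-7,0,0,0,-7], fingers=52)

```text
time: 19.58
ee_pos: [0.5244, 0.0453, 0.231]
eef_rot: [0.71, 0.704, -0.0, -0.001]
ft_force: [-0.1, 0.3, 0.3]
width: 0.0451
grip_force: 0.0
```

Emit:
arm_command(moves=[0,0,0,-7,0,0,0,-7,0,0,0,-7,0,0,0,-7,0,0,0,-7,0,0,0,-7,0,0,0,-7,0,0,0,-7,0,0,0,-7,0,0,0,-7,0,0,0,-6,0,0,0,0])

```text
time: 20.58
ee_pos: [0.5245, 0.0452, 0.231]
eef_rot: [0.126, 0.992, 0.0, -0.001]
ft_force: [0.3, -0.2, 0.2]
width: 0.0451
grip_force: 0.0
```

```bash
python3 - <<'E'
from h import *
goal([.5195,-.0106,.147],np.radians(75))
print(r.read_state()["joint_positions"])
i,a=snap('wrist','w11'); j,b=snap('top','t11'); k,c=snap('side','s11')
for n,q in(("w",i),("t",j),("s",k)): print(n,proj(q,[.5195,-.0106,.185]),proj(q,[.5195,-.0106,.14]))
E
```

```text
t 20.58 TCP [0.5245 0.0452 0.231 ] y-ang 75.47 tilt [-0.001  0.001 -1.   ] q7 1.06 f [ 0.3 -0.2  0.2] w 0.0451 shift cm [-0.93 -5.53  8.4 ] turn 0.47
[ 0.46270698  0.17190676 -0.70173709  1.67674363  0.11280508  1.33570959
  1.05896542]
w [183.38332815 221.96479466] [195.04073143 204.86894362]
t [239.41565218 202.26042797] [239.95587761 203.44257583]
s [256.68932761 157.75716391] [256.75908197 165.00720942]
```

Emit:
arm_command(moves=[-0.45,-2.8,0,0,-0.45,-2.75,0,0,0,0,0,0,0,0,2.5,0,0,0,2,0,0,0,1.5,0,0,0,1.3,0,0,0,1,0,0,0,0,0])

```text
time: 21.48
ee_pos: [0.5184, -0.0113, 0.1466]
eef_rot: [0.13, 0.991, 0.0, -0.002]
ft_force: [-1.4, -0.4, -0.8]
width: 0.0454
grip_force: 0.0
```

Emit:
arm_command(moves=[0,0,0,0,0,0,0,0,0,0,0,0,0,0,0,0,0,0,0,0,0,0,0,0,0,0,0,0], fingers=0, squeeze=15)

```text
time: 22.07
ee_pos: [0.5199, -0.0109, 0.149]
eef_rot: [0.129, 0.992, 0.0, 0.0]
ft_force: [0.0, 2.6, 1.7]
width: 0.0154
grip_force: 15.0
```

```bash
python3 - <<'E'
from h import *
goal([.5195,-.0106,.147],np.radians(75)); print(r.read_state()["grip_force"])
E
```

```text
t 22.07 TCP [ 0.5199 -0.0109  0.149 ] y-ang 75.16 tilt [ 0.001  0.    -1.   ] q7 1.13 f [0.  2.6 1.7] w 0.0154 shift cm [0.04 0.02 0.2 ] turn 0.16
15.00055749042076
```

Emit:
arm_command(moves=[0,0,0,0,0,0,0,0,0.856,0.022,0,3,0.856,0.022,0,3,0.856,0.022,0,3,0.856,0.022,0,3,0.856,0.022,0,3,0.856,0.022,0,3,0.856,0.022,0,3,0.856,0.022,0,3,0,0,0,0], squeeze=45)

```text
time: 22.98
ee_pos: [0.459, 0.0212, 0.149]
eef_rot: [0.333, 0.943, 0.001, 0.001]
ft_force: [7.2, 6.0, -4.2]
width: 0.0152
grip_force: 45.0
```

```bash
cat > m3.py <<'E'
from h import *
s=r.read_state();H=np.array([.563,.1471]); d=np.array(s["ee_pos"])[:2]-H
a=np.degrees(np.arctan2(d[1],d[0]))%360-360
print("R",np.linalg.norm(d).round(4),"theta deg",round(-93.96-a,2),s["grip_force"]); goal([*(H+.1636*d/np.linalg.norm(d)),.149],np.radians(a+180))
u=d/np.linalg.norm(d);f=np.array(s["ft_force"])[:2];print("f radial",f@u,"tangential(opening)",f@np.array([u[1],-u[0]]))
E
python3 m3.py
```

```text
R 0.1633 theta deg 35.59 44.95685063302517
t 22.98 TCP [0.459  0.0212 0.149 ] y-ang 51.06 tilt [ 0.003  0.001 -1.   ] q7 0.72 f [ 7.2  6.  -4.2] w 0.0152 shift cm [ 0.   -0.03 -0.  ] turn 0.61
f radial -9.212988499345002 tangential(opening) -1.698974580357083
```

Emit:
arm_command(moves=[0.856,0.06,0,3,0.856,0.06,0,3,0.856,0.05,0,3,0.856,0.03,0,3,0.856,0.03,0,3,0.856,0.022,0,3,0.856,0.022,0,3,0.856,0.022,0,3,0.856,0.022,0,3,0,0,0,0])

```text
time: 23.82
ee_pos: [0.4137, 0.0821, 0.1489]
eef_rot: [0.544, 0.839, 0.001, 0.001]
ft_force: [6.3, 5.4, -3.9]
width: 0.0145
grip_force: 45.0
```

```bash
python3 m3.py
```

```text
R 0.1628 theta deg 62.51 44.964586766436696
t 23.82 TCP [0.4137 0.0821 0.1489] y-ang 24.03 tilt [ 0.003  0.001 -1.   ] q7 0.15 f [ 6.3  5.4 -3.9] w 0.0145 shift cm [ 0.   -0.08 -0.01] turn 0.5
f radial -7.949010652364362 tangential(opening) 2.394049063273495
```

Emit:
arm_command(moves=[0.856,0.05,0,3,0.856,0.05,0,3,0.856,0.04,0,3,0.856,0.03,0,3,0.856,0.022,0,3,0.856,0.022,0,3,0.856,0.022,0,3,0.856,0.022,0,3,0.856,0.022,0,3,0.856,0.022,0,3,0.6,0.01,0,2,0,0,0,0])

```text
time: 24.82
ee_pos: [0.4024, 0.17, 0.1489]
eef_rot: [0.755, 0.656, 0.001, 0.001]
ft_force: [5.5, -4.7, 3.5]
width: 0.015
grip_force: 45.0
```

Emit:
arm_command(moves=[0,0,0,0,0,0,0,0,0,0,0,0,0,0,0,0])

```text
time: 25.15
ee_pos: [0.4023, 0.169, 0.1489]
eef_rot: [0.754, 0.656, 0.0, 0.001]
ft_force: [5.0, -3.8, 1.8]
width: 0.0147
grip_force: 45.0
```

```bash
python3 m3.py; python3 - <<'E'
from h import *
i,a=snap("top","t12"); s,b=snap("side","s12")
s=r.read_state()
p=proj(i,[.48,.15,.14]); print(p, proj(i,[.563,.1471,.14]),proj(i,[*s['ee_pos'][:2],.14]))
g=cv2.cvtColor(a,cv2.COLOR_BGR2GRAY); p=p.astype(int)
print(g[p[1]-14:p[1]+18:3,p[0]-14:p[0]+16])
E
```

```text
R 0.1622 theta deg 93.8 44.986576745286584
t 25.15 TCP [0.4023 0.169  0.1489] y-ang -7.94 tilt [ 0.002 -0.002 -1.   ] q7 -0.64 f [ 5.  -3.8  1.8] w 0.0147 shift cm [-0.   -0.14 -0.01] turn -0.18
f radial -5.493306041884867 tangential(opening) -3.1135937326880354
[195.89844417 214.24108734] [197.10411966 191.68893321] [190.26280324 235.65276501]
[[ 27  26  28  24  20  23  20  13  14  15  13  11  16  14  10  76 243 242
  166 101 108 111 110  37  34  27  24  25  27  32]
 [ 30  33  28  23  25  29  28  25  19  16  15  13  13  14  16  45 173 234
  170  90 112 127 170  35  21  21  21  27  27  31]
 [ 26  36  42  37  29  27  39  39  34  17  18  20  13  16  20  44 161 167
  177  90 111 129 165  30  22  22  27  32  32  35]
 [ 33  36  50  57  56  57  60  58  57  58  58  56  94  80  56  54  53  59
   64  78 111 158 207  37  29  30  35  43  49  47]
 [ 36  34  33  35  57  57  57  58  58  58  57  58  59  59  74 149  57  61
   24  21  86 132 208  32  27  28  39  51  51  42]
 [ 28  30  32  33  32  35  55  55  56  57  57  59  59  59  59  59  58  65
  147  85 104 131 200  36  30  38  41  47  50  52]
 [ 30  17  18  16  19  19  18  18  22  22  25  33  60  49  23  68 133 133
  213  85 104 130 201  35  32  36  41  43  47  50]
 [ 33  33  23  17  18  15  19  19  20  24  26  51  62  33  42 138 104 189
  219  86 105 131 202  47  27  31  34  40  43  38]
 [ 31  34  34  40  81  81  53  33  30  31  36  61  53  29  66 148 119 217
  224  86 102 130 194  47  25  30  32  34  39  44]
 [128  40  34  35  33  45  65  83  74  41  37  60  32  50  60  59  52  75
  226  83 100 122 140  42  21  22  33  31  30  36]
 [ 86 192  75  39  32  33  43  59  72 132  54  35  26  60  61  59  54 167
  239  82  98 131 197  41  27  27  27  27  30  31]]
```

Emit:
arm_command(moves=[0.3,0.01,0,1,0,0,0,0,0,0,0,0,0,0,0,0])

```text
time: 25.58
ee_pos: [0.4028, 0.1719, 0.1489]
eef_rot: [0.76, 0.65, 0.0, 0.001]
ft_force: [4.3, -4.3, 2.6]
width: 0.0152
grip_force: 45.0
```

```bash
python3 m3.py; python3 -c "
from h import *
i,a=snap('top','t13');g=cv2.cvtColor(a,cv2.COLOR_BGR2GRAY)
# outer right edge of door strip
e=[]
for y in range(200,231):
    row=g[y,190:215].astype(int); c=np.where(row>75)[0]
    if len(c): e.append(cast(i,(190+c[-1]+.5,y),.07)[:2])
e=np.array(e); k=np.polyfit(e[:,0],e[:,1],1); print('door line angle vs x deg',np.degrees(np.arctan(k[0])), np.std(e[:,1]-np.polyval(k,e[:,0])))
print(r.close_job())"
```

```text
R 0.1621 theta deg 94.85 44.98920293524861
t 25.58 TCP [0.4028 0.1719 0.1489] y-ang -8.94 tilt [ 0.002 -0.002 -1.   ] q7 -0.67 f [ 4.3 -4.3  2.6] w 0.0152 shift cm [-0.   -0.15 -0.01] turn -0.13
f radial -4.896838587032298 tangential(opening) -3.5958652499574124
door line angle vs x deg 0.6655003394593062 0.0006570343857842664
the job is handed in; nothing more can be done
None
```

The job is handed in at 25.6 s: the plate is standing in the rack's empty end slot and released, both catches were squeezed fully, and the arm is holding the door open at about 95° by the tool position. A rough fit to the door's edge in the last top view gave a lower angle (nearer 86°), and I handed in without resolving the difference, so "square or a little further" is likely but not confirmed.

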